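# Stroke down the tape patches on a pouch cell's edge

### The arm

A 6-joint arm with a two-finger parallel gripper is mounted at the origin on the work surface. World frame = base frame: x ahead of the robot, y to its left, z up, the work surface at z = 0. Lengths are in m, angles in rad, forces in N, time in s.
With the tool pointing down it reaches from about 0.4 to 0.825 m from the base axis. Payload 7 kg.
Tool frame: the origin (TCP) lies midway between the tips of the shut fingers; the grasp point (between the pads) lies 19 mm behind it; z points along the fingers, x is the direction in which the jaws open and shut, and the axes are right-handed (so a half turn about z gives the same grasp; the last joint's range is limited). The gripper opens to 88 mm and grips with 3 to 60 N. Pads are 19 mm wide; open, the fingers measure 130 mm over their backs; the gripper's body (78 mm by 193 mm) begins 47 mm behind the grasp point.
Start: joints at [0.288, 0.359, 0.012, 0, -1.224, -0.288], TCP at [0.675, -0, 0.227] pointing down, gripper open.
Joint ranges: [-3.07, 3.07], [-1.43, 2.12], [-1.02, 1.25], [-3.03, 1.67], [-3.05, -0], [-3.03, 3.03]. Speed limits (rad/s): [2.39, 2.39, 3.01, 3.14, 3.14, 3.14].

### API

Orientations are given as [roll, pitch, yaw] about the fixed x, y, z axes, in that order (R = Rz(yaw) Ry(pitch) Rx(roll)).
In Python, from station import status, eyes, workorder gives the robot as it stands.
- The arm moves only by the shell command python3 -m jog 'ROWS' [OPENING] [FORCE]. ROWS is JSON, a list of rows, each a list of 6 numbers: the shift along the world's x, y, z in mm, then the turn, a rotation vector about the world's x, y, z in rad. A call has 1 to 12 rows; each row shifts and turns the pose as measured when the row begins; what a row does not reach is not made up. A row lasts 1/10 s, in which the tool goes at most 50 mm and 8.59 degrees, less where a joint would pass 70% of its speed; a pose out of reach is approached as far as the arm can. A call with a gripper value outside its range is refused whole. OPENING is the opening, from 0 (shut) to 1 (fully open), set as the call begins (- or left out, the last holds). The fingers move at their own pace and stop on an object; FORCE is the grip in N (left out, the last holds). Time passes only in rows, so rows that do not move let the fingers close. It gives the time, the measured TCP pose, the force and the opening at its end, in the units of the state.
- status.get_state(): the state, without advancing time (a new reading comes with each control period).
- eyes.grab_frame(name): name is "scene" or "side" or "wrist"; returns the picture (420x560x3 uint8, blue, green, red); there is no depth.
- eyes.calibration(name): a dict with "camera_matrix" (3x3 intrinsics, pixels), "k1" (the pictures are not rectified: a ray, as slopes to the right and down, at radius r is drawn at 1 + k1 r^2 times it, then the intrinsics apply), "cam_to_world" (4x4, takes a point from camera to world coordinates); the wrist camera has in their place "hand_eye" (4x4, takes a point from camera to tool coordinates, whose origin is the TCP and whose axes are the tool frame's). Camera axes: x right, y up, looking along -z (the intrinsics and any distortion apply to the point x, -y, -z); pixel columns grow to the right and rows downward; lengths in m; the calibration is good to about 2 mm. A picture is of the moment at which its call begins: read the wrist's pose just before it. calibration takes no time and is no camera call.
- workorder.job_done(): hands the job in, once; it reports no verdict.
The state is a dict: "t": time; "q": joint angles; "qd": joint speeds; "joint_efforts": joint torques, N m; "eef_pos": TCP position; "ee_rot": TCP orientation; "force": force on the tool from outside, world axes, zero at the start; "moment": the same for the moment, N m; "width": finger opening in m.
Only numpy, scipy, OpenCV 4.12 (cv2) and the standard library are available. Lean on these libraries where they do the work, as an engineer would, in place of code of your own. Each camera call takes 0.05 s, during which the arm holds its last target. There are 200 camera calls.

### The job

Bed down the four green tape patches on the folded edge of the silver pouch cell in the sprung nest: lay the fingertips lightly on the patch next to the metal tabs and stroke along the edge, over the plain stretches between as well, to the last patch, then lift clear. The nest may give a little under the fingers but must never be pushed down to its stop. Pick nothing up, and leave the brass weight on the cell untouched and the other things on the bench where they are.

Things in the scene. Friction and masses are not known exactly. Their poses are not given: they have to be found in the camera images.
- cell: silver pouch cell, loose, 230 x 102 x 10 mm, flat in the sprung nest; origin centre of underside, x along its length to the end with two metal tabs (31 mm out), y to the folded edge, z up. Folded edge: straight rib 12 mm wide, x -108 to 108, y = 44 mm, flat top 13 mm above the underside, 3 mm above the face; four green patches on it 60 mm apart. Shut fingertips cover one; an open gripper bridges several.
- plate (a joint): how far the nest's aluminium plate (250 x 112 mm, 46 mm above the bench at rest, low stops keep the cell on it) has sunk straight down, m: 0 = up at rest, 0.014 = hard stop. It starts to sink at 1 to 2.5 N of push and takes 0.3 N more per mm, about 6 N to the stop; guided, it does not tilt, and springs back when let go.
- plate_top (a point): centre of the nest plate's top face, on which the cell lies; sinks with the plate
- weight_mid (a point): centre of the small brass weight (30 mm across, 23 mm high, 100 g), standing loose on the cell's face, at least 40 mm from the middle of the folded edge
- weight: the same brass weight, origin at the centre of its underside, z up
- tape1: green tape patch 1 of 4 on the folded edge (18 mm long, as wide as the edge, its tail reaching 14 mm onto the face), the one nearest the metal tabs; origin at the centre of its top on the edge, at rest 59 mm above the bench; flush with the edge's flat top; axes as the cell's
- tape2: green tape patch 2 of 4 on the folded edge (18 mm long, as wide as the edge, its tail reaching 14 mm onto the face); origin at the centre of its top on the edge, at rest 59 mm above the bench; flush with the edge's flat top; axes as the cell's
- tape3: green tape patch 3 of 4 on the folded edge (18 mm long, as wide as the edge, its tail reaching 14 mm onto the face); origin at the centre of its top on the edge, at rest 59 mm above the bench; flush with the edge's flat top; axes as the cell's
- tape4: green tape patch 4 of 4 on the folded edge (18 mm long, as wide as the edge, its tail reaching 14 mm onto the face), the one farthest from the tabs; origin at the centre of its top on the edge, at rest 59 mm above the bench; flush with the edge's flat top; axes as the cell's
- edge1: plain stretch of the folded edge (12 mm) midway between patches 1 and 2; origin at the centre of its top surface, on the straight line through the patches
- edge2: plain stretch of the folded edge (12 mm) midway between patches 2 and 3; origin at the centre of its top surface, on the straight line through the patches
- edge3: plain stretch of the folded edge (12 mm) midway between patches 3 and 4; origin at the centre of its top surface, on the straight line through the patches
- tape_roll: roll of green tape lying flat, 80 mm across, 18 mm high (bystander)
- jar: closed jar, 64 mm across, 85 mm high (bystander)
- spatula: spatula lying on the bench (bystander)
- spare_cells: stack of four small grey pouch cells, 130 x 85 x 40 mm (bystander)
- cup: white plastic cup, 72 mm across, 70 mm high (bystander)
- screwdriver: screwdriver lying on the bench (bystander)

How it is judged:
By the outcome, as a careful person would: the job done as asked, in the order asked, and still so for the second after the job is handed in, with the robot touching nothing.
It also fails if it takes over 42 s, if anything falls off the work surface, if the arm or the gripper's body presses on something with over 40 N, if the wrist force passes 120 N, or if a joint passes its speed limit or range.

## Working session

There is one attempt and no reset: what is moved stays moved. The work goes in short steps, Python scripts to look and compute and a shell command to move; the robot and the scene stay as the last step left them, time stands still between calls to the robot, and variables do not carry over. Pictures are saved under pics/ and viewed, about 8 in all and at most 12, crops included, and the job is handed in when it is done.

```bash
mkdir -p pics; cat > h.py <<'E'
import numpy as np, cv2
from station import status, eyes, workorder
from scipy.spatial.transform import Rotation as R
def snap(name,fn):
    s=status.get_state(); im=eyes.grab_frame(name); cv2.imwrite('pics/'+fn,im); return s,im
def c2w(name,s=None):
    c=eyes.calibration(name)
    if name!='wrist': return c,np.array(c['cam_to_world'])
    T=np.eye(4);T[:3,:3]=R.from_euler('xyz',s['ee_rot']).as_matrix();T[:3,3]=s['eef_pos']
    return c,T@np.array(c['hand_eye'])
def pix2w(name,uv,z,s=None):
    c,T=c2w(name,s); K=np.array(c['camera_matrix'],float); out=[]
    for u,v in uv:
        d=np.array([(u-K[0,2])/K[0,0],(v-K[1,2])/K[1,1]]);p=d.copy()
        for _ in range(20): p=d/(1+c['k1']*(p@p))
        r=T[:3,:3]@np.array([p[0],-p[1],-1]); o=T[:3,3]; out.append(o+r*(z-o[2])/r[2])
    return np.array(out)
E
python3 - <<'E'
from h import *
s,a=snap('scene','a.png'); s,b=snap('wrist','b.png'); print(s)
cv2.imwrite('pics/ab.png',np.hstack([cv2.resize(a,None,fx=.7,fy=.7),cv2.resize(b,None,fx=.7,fy=.7)]))
E
```

```text
{'t': 0.05, 'q': array([ 2.88065072e-01,  3.59391236e-01,  1.11127312e-02, -3.51540214e-04,
       -1.22410266e+00, -2.88070877e-01]), 'qd': array([-7.02294459e-04, -2.50155448e-03,  1.08141123e-03,  1.38136942e-04,
        6.43188452e-04,  5.91200685e-05]), 'joint_efforts': array([-5.66391882e-04, -5.84668279e+01,  2.94057959e+01,  7.02602729e+00,
        1.02937481e-02, -4.61257775e-05]), 'eef_pos': array([ 6.74535610e-01, -4.28445008e-05,  2.25643068e-01]), 'ee_rot': array([-3.14145921e+00, -1.61342835e-03,  3.14146703e+00]), 'force': array([ 0.50770511, -0.60511302, -1.20721281]), 'moment': array([ 0.05918828,  0.04619073, -0.02810863]), 'width': 0.08752166178258979}
```

View pics/a.png

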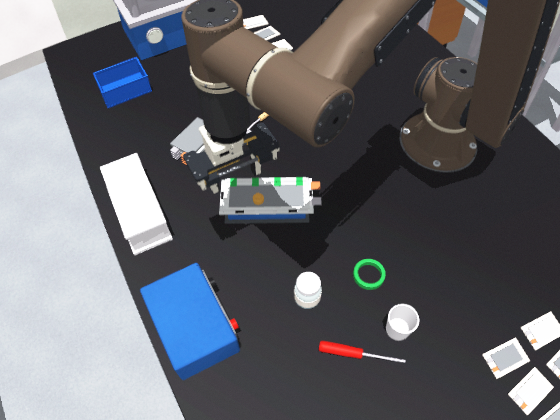

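View pics/b.png

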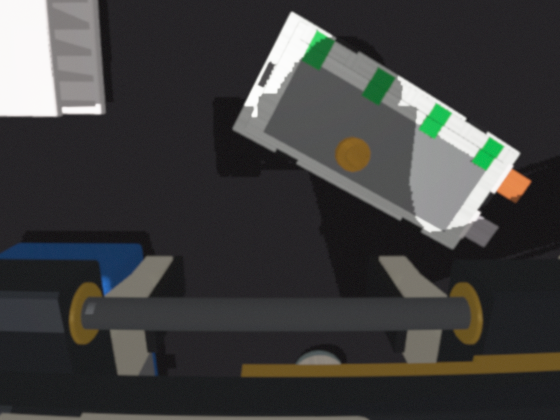

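The wrist view shows the cell with four patches along its upper edge, tabs at lower right (510,185), weight at (353,154). I'll enlarge the view to get the rib corners.

```bash
python3 - <<'E'
from h import *
b=cv2.imread('pics/b.png'); c=b[10:200,270:530]; cv2.imwrite('pics/c.png',cv2.resize(c,None,fx=3,fy=3,interpolation=cv2.INTER_CUBIC))
h=cv2.cvtColor(b,cv2.COLOR_BGR2HSV); m=cv2.inRange(h,(45,120,40),(80,255,255))
n,l,st,ce=cv2.connectedComponentsWithStats(m)
for i in range(1,n):
    if st[i,4]>50:
        r=cv2.minAreaRect(np.argwhere(l==i)[:,::-1].astype(np.float32)); print(st[i],ce[i],cv2.boxPoints(r).round(1).tolist())
E
```

```text
[303  32  31  38 634] [317.69085174  50.21135647] [[301.0, 59.79999923706055], [316.79998779296875, 31.100000381469727], [334.1000061035156, 40.599998474121094], [318.29998779296875, 69.30000305175781]]
[362  69  32  36 605] [377.88429752  86.31735537] [[361.5, 94.80000305175781], [378.20001220703125, 67.69999694824219], [394.6000061035156, 77.69999694824219], [377.79998779296875, 104.9000015258789]]
[419 104  32  34 551] [434.6061706  120.91470054] [[418.29998779296875, 128.60000610351562], [435.20001220703125, 102.69999694824219], [450.79998779296875, 112.80000305175781], [433.79998779296875, 138.8000030517578]]
[472 138  31  32 490] [487.25918367 153.66530612] [[471.1000061035156, 160.6999969482422], [490.29998779296875, 136.39999389648438], [503.5, 146.6999969482422], [484.29998779296875, 171.10000610351562]]
```

View pics/c.png

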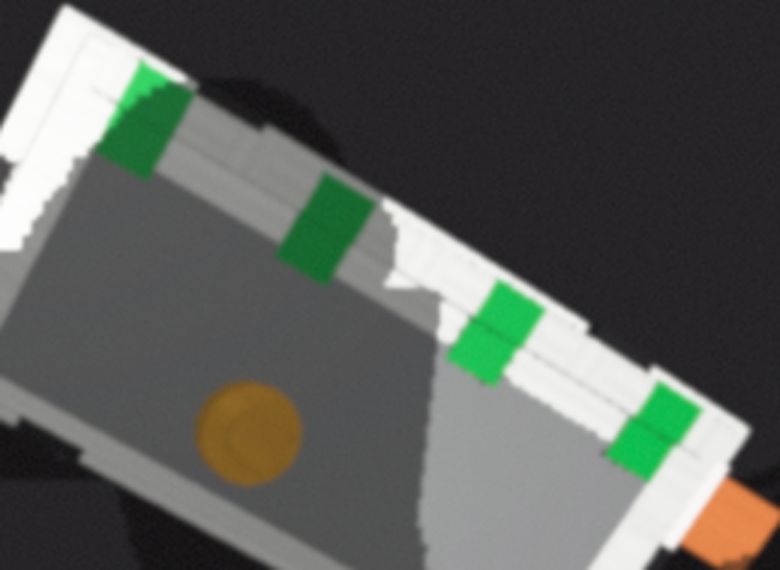

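The crop shows the outer edge midpoints of the patches at about (680,395), (521,295), (350,187), (168,76), counting from the tabs, with the tail ends at about (628,466), (469,369), (303,269), (122,166). The weight is at (249,433).

```bash
python3 - <<'E'
from h import *
s=status.get_state()
f=lambda L:[(270+u/3-.33,10+v/3-.33) for u,v in L]
o=pix2w('wrist',f([(680,395),(521,295),(350,187),(168,76)]),.059,s)
i=pix2w('wrist',f([(628,466),(469,369),(303,269),(122,166)]),.056,s)
w=pix2w('wrist',f([(249,433)]),.077,s)
print(o.round(4),i.round(4),w.round(4)); print(np.linalg.norm(np.diff(o,axis=0),axis=1),np.linalg.norm(o-i,axis=1))
ex=(o[0]-o[3])[:2]; ex/=np.linalg.norm(ex); ey=np.array([-ex[1],ex[0]]); print('ex',ex,'ey',ey,'yaw',np.degrees(np.arctan2(ex[1],ex[0])))
p=o[:,:2]-.006*ey; print(p.round(4)); m=p.mean(0)
t=ex*.06; print('fit',[(m+k*t).round(4) for k in(1.5,.5,-.5,-1.5)]); print('weight rel',(w[0,:2]-m)@ex,(w[0,:2]-m)@ey)
print(R.from_euler('xyz',s['ee_rot']).as_matrix().round(2)); print(np.array(eyes.calibration('wrist')['hand_eye']).round(3))
# scene cross-check: project fit
c,T=c2w('scene');K=np.array(c['camera_matrix'])
for k in(1.5,.5,-.5,-1.5):
    q=np.linalg.inv(T)@np.r_[m+k*t,.059,1]; x=np.array([q[0],-q[1]])/-q[2]; x*=1+c['k1']*(x@x); print((K@np.r_[x,1])[:2].round(1))
E
```

```text
[[ 0.4743 -0.0476  0.059 ]
 [ 0.5271 -0.0758  0.059 ]
 [ 0.5798 -0.1048  0.059 ]
 [ 0.6323 -0.1334  0.059 ]] [[ 0.4856 -0.0255  0.056 ]
 [ 0.5391 -0.0542  0.056 ]
 [ 0.591  -0.0823  0.056 ]
 [ 0.6442 -0.1101  0.056 ]] [[ 0.6086 -0.0374  0.077 ]]
[0.0598536  0.06014046 0.0598048 ] [0.02504131 0.0248981  0.02529443 0.02632628]
ex [-0.87878706  0.4772141 ] ey [-0.4772141  -0.87878706] yaw 151.49639175674687
[[ 0.4771 -0.0423]
 [ 0.5299 -0.0705]
 [ 0.5826 -0.0995]
 [ 0.6351 -0.1281]]
fit [array([ 0.4771, -0.0422]), array([ 0.5298, -0.0708]), array([ 0.5826, -0.0994]), array([ 0.6353, -0.1281])]
weight rel -0.023316303299284878 -0.06694238833381042
[[-1.  0. -0.]
 [ 0.  1. -0.]
 [ 0. -0. -1.]]
[[ 1.     0.     0.     0.001]
 [ 0.    -0.959 -0.285 -0.076]
 [-0.     0.285 -0.959 -0.158]
 [ 0.     0.     0.     1.   ]]
[299.8 178.9]
[277.8 179.2]
[255.8 179.5]
[233.9 179.8]
```

The patch spacing comes out at 60 mm and the widths are plausible. The scene reprojection also agrees. Next I'll shut the fingers, align the jaws along the edge (turn of −0.497 rad) and move above patch 1.

```bash
python3 -m jog '[[-20,-4,-6,0,0,-0.05],[-20,-4,-6,0,0,-0.05],[-20,-4,-6,0,0,-0.05],[-20,-4,-6,0,0,-0.05],[-20,-4,-6,0,0,-0.05],[-20,-4,-6,0,0,-0.05],[-20,-4,-6,0,0,-0.05],[-20,-4,-6,0,0,-0.05],[-20,-5,-6,0,0,-0.05],[-17,-5,-6,0,0,-0.047],[0,0,0,0,0,0],[0,0,0,0,0,0]]' 0 10; python3 -c "
from h import *
print(status.get_state())"
```

```text
t: 1.3
eef_pos: [0.4663, -0.0441, 0.158]
ee_rot: [-3.137, -0.01, 2.623]
force: [0.6, -0.0, 0.8]
width: 0.0015
{'t': 1.3, 'q': array([ 0.32347133,  0.0823115 , -0.5169529 , -0.00552012, -0.98115842,
       -0.83872268]), 'qd': array([-0.0003866 , -0.00995492, -0.02437373, -0.00839391, -0.00251004,
       -0.01166629]), 'joint_efforts': array([ -0.11558747, -32.73096442,  24.82313812,   5.9341827 ,
        -0.12483016,  -0.09009517]), 'eef_pos': array([ 0.46626089, -0.0441466 ,  0.15798266]), 'ee_rot': array([-3.13747403, -0.00982957,  2.62322945]), 'force': array([ 0.60163267, -0.02185326,  0.84164996]), 'moment': array([ 0.03819452, -0.16531423,  0.00733169]), 'width': 0.0015169263394380023}
```

```bash
cat >> h.py <<'E'
def togo(x,y,z,yaw=2.644):
    s=status.get_state(); r=(R.from_euler('xyz',[np.pi,0,yaw])*R.from_euler('xyz',s['ee_rot']).inv()).as_rotvec()
    print('t',round(s['t'],2),'go mm',((np.array([x,y,z])-s['eef_pos'])*1e3).round(1),'turn',r.round(4),'F',s['force'].round(2),'M',s['moment'].round(2))
E
python3 -c "
from h import *
togo(.4771,-.0422,.1)"
python3 -m jog '[[4,1,-10,0.002,-0.005,0.01],[4,1,-10,0.002,-0.005,0.01],[2,0,-10,0,0,0],[0,0,-10,0,0,0],[0,0,-8,0,0,0],[0,0,0,0,0,0],[0,0,0,0,0,0]]'
python3 -c "
from h import *
togo(.4771,-.0422,.1)
s,b=snap('wrist','d.png');s,b=snap('side','e.png')"
```

```text
t 1.3 go mm [ 10.8   1.9 -58. ] turn [-0.0012 -0.0106  0.0208] F [ 0.6  -0.02  0.84] M [ 0.04 -0.17  0.01]
t: 2.0
eef_pos: [0.4793, -0.0414, 0.105]
ee_rot: [3.138, -0.003, 2.647]
force: [0.6, 0.3, 0.2]
width: 0.0004
t 2.0 go mm [-2.2 -0.8 -5. ] turn [-0.005  -0.0008 -0.0034] F [0.57 0.33 0.16] M [-0.02 -0.08  0.03]
```

View pics/d.png

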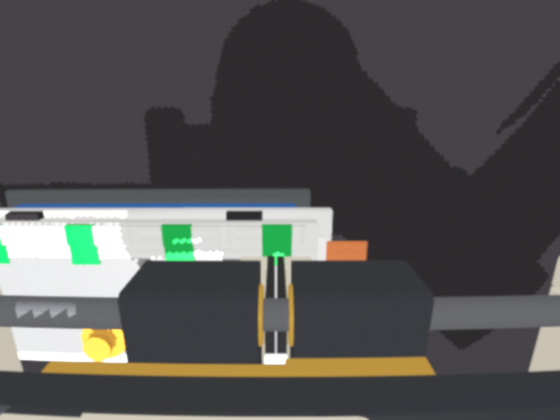

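View pics/e.png

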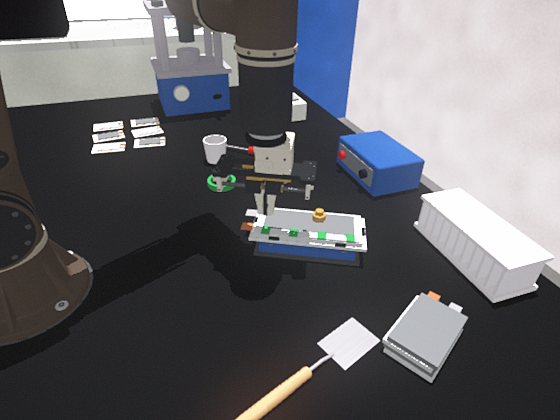

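The wrist view shows patch 1 at about (277,224–256), patch 2 at (178,…), patch 3 at (82,…), with the row nearly level. The side view shows the fingers over the tab end, and the weight at (320,215) standing clear. I'll enlarge the wrist view for a lateral check.

```bash
python3 - <<'E'
from h import *
b=cv2.imread('pics/d.png')[205:270,60:340]; g=np.clip(b.astype(float)*1.6,0,255).astype(np.uint8)
cv2.imwrite('pics/f.png',cv2.resize(g,(800,186*1),interpolation=cv2.INTER_CUBIC) if 0 else cv2.resize(g,None,fx=2.85,fy=5.7,interpolation=cv2.INTER_CUBIC))
E
```

```text
(no output)
```

View pics/f.png

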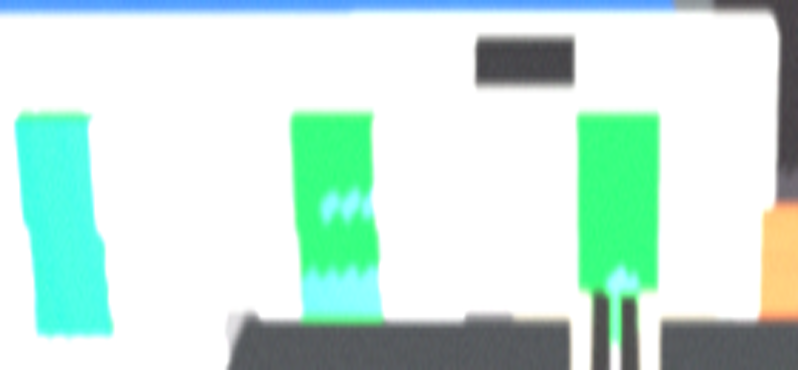

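The outer ends of the patches are at original pixels (276.8,225), (176.1,225), (78.6,225.2).

```bash
python3 - <<'E'
from h import *
s=status.get_state()
o=pix2w('wrist',[(276.8,225.3),(176.1,225.3),(78.6,225.5)],.059,s)
i=pix2w('wrist',[(60+54/2.85,205+113/5.7)],.059,s)
print(o.round(4)); ex=np.array([-.8788,.4772]);ey=np.array([-.4772,-.8788])
print(np.linalg.norm(np.diff(o,axis=0),axis=1)); d=(o[0]-o[2])[:2]; print('yaw',np.degrees(np.arctan2(d[1],d[0])))
print((o[:,:2]-.006*ey).round(4)); togo(.4771,-.0422,.1)
# lower end (tail) of tape2, z .056
print(pix2w('wrist',[(60+342/2.85,205+320/5.7)],.056,s), (o[1]-pix2w('wrist',[(60+342/2.85,205+320/5.7)],.056,s)[0])[:2]@ey)
E
```

```text
[[ 0.4738 -0.0478  0.059 ]
 [ 0.5264 -0.0762  0.059 ]
 [ 0.579  -0.1043  0.059 ]]
[0.059874   0.05955627]
yaw 151.74605491846964
[[ 0.4766 -0.0425]
 [ 0.5293 -0.071 ]
 [ 0.5818 -0.0991]]
t 2.1 go mm [-2.3 -0.9 -5.4] turn [-0.0052 -0.0002 -0.0033] F [ 0.82 -0.26 -0.  ] M [ 0.   -0.03 -0.  ]
[[ 0.53840989 -0.05477035  0.056     ]] 0.024562008398135243
```

The two measurements agree within 1 mm. Descending.

```bash
python3 -m jog '[[-1.2,-0.5,-8,-0.003,0,-0.002],[-1,-0.4,-8,0,0,0],[0,0,-8,0,0,0],[0,0,-7,0,0,0],[0,0,0,0,0,0],[0,0,0,0,0,0]]'
python3 -c "
from h import *
togo(.4769,-.0423,.057)"
```

```text
t: 2.7
eef_pos: [0.4771, -0.0422, 0.0723]
ee_rot: [3.139, 0.0, 2.645]
force: [0.2, -0.2, -0.1]
width: 0.0002
t 2.7 go mm [ -0.2  -0.1 -15.3] turn [-0.0024  0.0014 -0.0012] F [ 0.15 -0.25 -0.12] M [ 0.   -0.07  0.03]
```

```bash
python3 -m jog '[[0,0,-4,-0.002,0,0],[0,0,-4,0,0,0],[0,0,-2,0,0,0],[0,0,0,0,0,0],[0,0,0,0,0,0]]'
python3 -c "
from h import *
togo(.4769,-.0423,.056)"
python3 -m jog '[[0,0,-1.5,0,0,0],[0,0,-1.5,0,0,0],[0,0,0,0,0,0]]'
python3 -c "
from h import *
togo(.4769,-.0423,.056)"
```

```text
t: 3.2
eef_pos: [0.4776, -0.0421, 0.0618]
ee_rot: [3.14, 0.002, 2.645]
force: [0.8, 0.1, 0.0]
width: 0.0002
t 3.2 go mm [-0.7 -0.2 -5.8] turn [-0.0003  0.0021 -0.0014] F [0.85 0.11 0.04] M [-0.04 -0.05 -0.06]
t: 3.5
eef_pos: [0.4779, -0.042, 0.059]
ee_rot: [3.14, 0.002, 2.645]
force: [-1.6, 0.3, 1.0]
width: 0.0007
t 3.5 go mm [-1.  -0.3 -3. ] turn [-0.0006  0.003  -0.0014] F [-1.62  0.27  1.01] M [0.14 0.25 0.02]
```

Contact is at z≈0.059, as expected. I'll press to about 4 mm of sink.

```bash
python3 -m jog '[[0,0,-1.5,0,0.001,0],[0,0,-1.5,0,0.001,0],[0,0,-1,0,0,0],[0,0,0,0,0,0],[0,0,0,0,0,0]]'
python3 -c "
from h import *
togo(.4769,-.0423,.055)"
```

```text
t: 4.0
eef_pos: [0.4779, -0.042, 0.0551]
ee_rot: [3.141, 0.001, 2.646]
force: [-0.7, 0.2, 3.5]
width: 0.0005
t 4.0 go mm [-1.  -0.3 -0.1] turn [-0.0005  0.0009 -0.0016] F [-0.68  0.17  3.53] M [ 0.2   0.38 -0.03]
```

```bash
python3 -m jog '[[2.6,-1.4,0,0,0,0],[2.6,-1.4,0,0,0,0],[2.6,-1.4,0,0,0,0],[2.6,-1.4,0,0,0,0],[2.6,-1.4,0,0,0,0],[2.6,-1.4,0,0,0,0]]'
cat >> h.py <<'E'
def edge():
    s=status.get_state(); a=np.array([.4769,-.0423]); b=np.array([.635,-.128]); e=(b-a)/np.linalg.norm(b-a); d=s['eef_pos'][:2]-a
    print('along mm',(d@e*1e3).round(1),'off mm (x,y)',((d-(d@e)*e)*1e3).round(1)); togo(*b,.055)
E
python3 -c "
from h import *
edge()"
```

```text
t: 4.6
eef_pos: [0.4937, -0.051, 0.0549]
ee_rot: [3.141, -0.001, 2.645]
force: [-2.6, 1.1, 2.7]
width: 0.0004
along mm 19.0 off mm (x,y) [0.2 0.3]
t 4.6 go mm [ 1.413e+02 -7.700e+01  1.000e-01] turn [-0.0006 -0.0008 -0.0014] F [-2.64  1.11  2.7 ] M [0.49 0.72 0.01]
```

```bash
python3 -m jog '[[3.1,-1.7,0,0,0,0],[3.1,-1.7,0,0,0,0],[3.1,-1.7,0,0,0,0],[3.1,-1.7,0,0,0,0],[3.1,-1.7,0,0,0,0],[3.1,-1.7,0,0,0,0],[3.1,-1.7,0,0,0,0],[3.1,-1.7,0,0,0,0],[3.1,-1.7,0,0,0,0],[3.1,-1.7,0,0,0,0]]'
python3 -c "
from h import *
edge()"
```

```text
t: 5.6
eef_pos: [0.5274, -0.0697, 0.0547]
ee_rot: [-3.141, -0.001, 2.645]
force: [-2.4, 1.8, 2.7]
width: 0.0005
along mm 57.5 off mm (x,y) [-0. -0.]
t 5.6 go mm [107.6 -58.3   0.3] turn [-0.0005 -0.0013 -0.0013] F [-2.36  1.78  2.69] M [ 0.5   0.73 -0.01]
```

```bash
python3 -m jog '[[3.1,-1.7,0,0,0,0],[3.1,-1.7,0,0,0,0],[3.1,-1.7,0,0,0,0],[3.1,-1.7,0,0,0,0],[3.1,-1.7,0,0,0,0],[3.1,-1.7,0,0,0,0],[3.1,-1.7,0,0,0,0],[3.1,-1.7,0,0,0,0],[3.1,-1.7,0,0,0,0],[3.1,-1.7,0,0,0,0]]'
python3 - <<'E'
from h import *
edge(); s,b=snap('wrist','g.png')
h=cv2.cvtColor(b,cv2.COLOR_BGR2HSV); m=cv2.inRange(h,(45,100,40),(88,255,255))
n,l,st,ce=cv2.connectedComponentsWithStats(m)
for i in range(1,n):
    if st[i,4]>80:
        x,y,w,hh=st[i,:4]; q=pix2w('wrist',[(x+w/2,y+.3)],.0547,s)[0,:2]+.006*np.array([.4772,.8788]); print(st[i],q.round(4))
E
```

```text
t: 6.6
eef_pos: [0.5611, -0.0883, 0.0547]
ee_rot: [-3.141, -0.002, 2.645]
force: [-2.2, 1.6, 3.2]
width: 0.0001
along mm 96.0 off mm (x,y) [-0.2 -0.3]
t 6.6 go mm [ 73.9 -39.7   0.3] turn [-0.0004 -0.0015 -0.0013] F [-2.17  1.6   3.23] M [0.46 0.75 0.01]
[  82  259   42   38 1257] [ 0.6324 -0.1279]
[ 447  258   43   39 1334] [ 0.4782 -0.0447]
```

The cell hasn't shifted. Continuing to patch 4.

```bash
python3 -m jog '[[3.2,-1.7,0,0,0,0],[3.2,-1.7,0,0,0,0],[3.2,-1.7,0,0,0,0],[3.2,-1.7,0,0,0,0],[3.2,-1.7,0,0,0,0],[3.2,-1.7,0,0,0,0],[3.2,-1.7,0,0,0,0],[3.2,-1.7,0,0,0,0],[3.2,-1.7,0,0,0,0],[3.2,-1.7,0,0,0,0],[3.2,-1.7,0,0,0,0]]'
python3 -c "
from h import *
edge()"
```

```text
t: 7.75
eef_pos: [0.5996, -0.1088, 0.0546]
ee_rot: [-3.141, -0.002, 2.645]
force: [-1.8, 1.4, 3.4]
width: 0.0003
along mm 139.6 off mm (x,y) [-0. -0.]
t 7.75 go mm [ 35.4 -19.2   0.4] turn [-0.0002 -0.0017 -0.0014] F [-1.84  1.43  3.37] M [0.45 0.74 0.03]
```

```bash
python3 -m jog '[[3.1,-1.7,0,0,0,0],[3.1,-1.7,0,0,0,0],[3.1,-1.7,0,0,0,0],[3.1,-1.7,0,0,0,0],[3.1,-1.7,0,0,0,0],[3.1,-1.7,0,0,0,0],[3.1,-1.7,0,0,0,0],[3.1,-1.7,0,0,0,0],[3.1,-1.7,0,0,0,0],[3.1,-1.7,0,0,0,0],[0,0,0,0,0,0],[0,0,0,0,0,0]]'
python3 -c "
from h import *
edge()"
```

```text
t: 8.95
eef_pos: [0.634, -0.1277, 0.0545]
ee_rot: [-3.141, -0.001, 2.645]
force: [-2.6, 1.1, 2.7]
width: 0.0002
along mm 178.8 off mm (x,y) [-0.1 -0.2]
t 8.95 go mm [ 1.  -0.3  0.5] turn [-0.0001 -0.0014 -0.0012] F [-2.62  1.13  2.73] M [ 0.59  0.75 -0.01]
```

On patch 4. I'll move 1–2 mm further, then lift gently.

```bash
python3 -m jog '[[1.5,-0.8,0,0,0,0],[0,0,0,0,0,0],[0,0,1,0,0,0],[0,0,1,0,0,0],[0,0,1,0,0,0],[0,0,1.5,0,0,0],[0,0,2,0,0,0],[0,0,4,0,0,0],[0,0,8,0,0,0],[0,0,12,0,0,0],[0,0,15,0,0,0],[0,0,15,0,0,0]]'
python3 -m jog '[[0,0,15,0,0,0],[0,0,15,0,0,0],[0,0,15,0,0,0],[0,0,15,0,0,0],[0,0,15,0,0,0],[0,0,0,0,0,0],[0,0,0,0,0,0],[0,0,0,0,0,0]]'
python3 - <<'E'
from h import *
edge(); s,b=snap('wrist','i.png'); s2,c=snap('side','j.png')
cv2.imwrite('pics/ij.png',np.vstack([cv2.resize(b,(400,300)),cv2.resize(c[150:300,180:420],(480,300))[:,:400]]))
cv2.imwrite('pics/ij.png',np.hstack([cv2.resize(b,(400,300)),cv2.resize(c[170:280,200:400],(400,300))]))
E
```

```text
t: 10.15
eef_pos: [0.6352, -0.1287, 0.1175]
ee_rot: [-3.14, -0.002, 2.645]
force: [0.3, 0.5, 0.5]
width: 0.0009
t: 10.95
eef_pos: [0.6372, -0.129, 0.2064]
ee_rot: [3.138, 0.008, 2.646]
force: [-0.1, -0.3, -0.7]
width: 0.0003
along mm 182.3 off mm (x,y) [0.1 0.2]
t 10.95 go mm [  -2.2    1.  -151.4] turn [ 0.0003  0.0089 -0.0018] F [-0.08 -0.3  -0.72] M [-0.06 -0.02 -0.04]
```

View pics/ij.png

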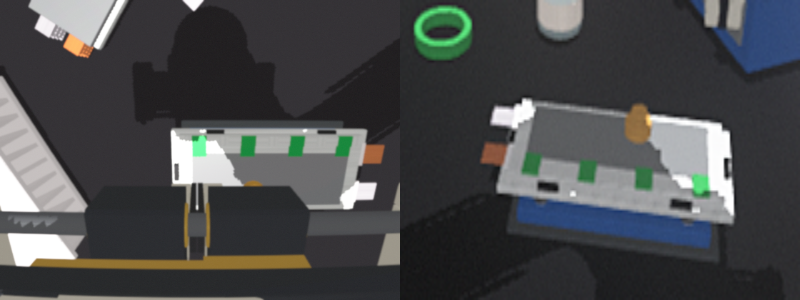

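The cell is flat in the raised nest with all four patches on it. The weight is still upright at side pixel (319,215), against (320,215) before the stroke, and the gripper is about 15 cm clear. Handing in.

```bash
python3 -c "
from h import *
print(workorder.job_done())"
```

```text
the job is handed in; nothing more can be done
None
```

I stroked the folded edge once with shut fingertips, from patch 1 to patch 4 over the plain stretches between. Then I lifted off gently to about 15 cm clear and handed the job in at about 11 s of the 42 s allowed.

- **Press:** The plate sank about 4–4.5 mm of its 14 mm under 2.7–3.5 N. The sideways drag was up to about 3 N, nearly as much as the press.
- **Path:** At every check the fingers were within about 0.5 mm of the line I measured through the patches. The two camera measurements of that line agreed to within 1 mm.
- **Touchdown and finish:** The fingers touched down about 1 mm past the centre of patch 1 and lifted off within about 2 mm of the centre of patch 4.
- **Cell and weight:** The last pictures show the cell flat in the nest. The weight is upright and within a pixel of where it stood before. Partway along the stroke, a rough camera check put patches 1 and 4 within about 3 mm of where I had measured them.
- **Not checked:** I did not re-measure the patch positions after lifting, or the other items on the bench. The arm only moved in the space above the nest.

No check failed. The hand-in gives no verdict.

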